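# Inspect a culture flask at 45 degrees over the light box

## Task

Slide the light box's dimmer to the long mark on its scale. Then take the small culture flask from the steel tray, hold it no more than a hand's breadth above the middle of the lit panel with its neck end raised so that it slopes lengthwise at 45 degrees, not rolled to either side, and keep it still there for two seconds. Finally bring it level again and set it down flat on the tray under control, not dropped; leave the dimmer at the mark, never let the flask's neck dip below level, and leave the big flask, the jar and the tube rack where they are.

Things in the scene. Friction and masses are not known exactly. Their poses are not given: they have to be found in the camera images.
- flask: Small closed clear culture flask lying on its broad side, dark red set agar on its floor, white cap; 50 to 90 g. Body a box 67 (x) x 50 (y) x 25 mm high, then 12 mm shoulders, neck and cap (24 mm across, axis 13 mm up); 104 mm in all. Origin: centre of the box's underside; x points to the neck, z up out of the upper broad face. Can be gripped from above across its 50 mm width
- flask_cap (a point): Centre of the outer end face of the small flask's cap, 64.5 mm along x and 13 mm above the flask's origin
- tray: Flat open stainless tray, 220 (x) x 240 (y) x 15 mm high, walls and floor 3 mm thick, fixed to the bench. Origin: centre of its underside; z up
- tray_in (a point): Centre of the tray's inner floor, 3 mm above the bench; axes as the tray's. The small flask starts within 40 mm of it, its neck pointing any way, and belongs flat on this floor (any heading)
- lightbox: White LED light box, 240 x 240 x 30 mm high, fixed to the bench, lamp on. A grey control strip with the slide dimmer runs along its near (-x) edge; the white panel covers the rest. Origin: centre of its underside; x points from the strip to the panel, z up. It stands beside the tray, on either side of it
- panel (a point): Centre of the opal panel (165 in x by 210 mm in y), on its surface 31 mm above the bench; axes as the light box's
- dimmer (a joint): Travel of the dimmer in m: 0 at the dim end, 0.080 at the bright end; grows as the cap slides towards the light box's -y (to the right as the robot sees it). The long mark is at 0.050. Stays where it is left; about 1.5 N moves it
- dimmer_cap (a point): Centre of the top of the black dimmer cap, 50 mm above the bench, a white pointer line on it; axes as the light box's. The cap is 30 mm in x, 16 mm in y (along the track) and stands 20 mm above the strip, whose top is 30 mm above the bench; nothing else over 4 mm high stands within 80 mm of it
- dimmer_mark (a point): Point on the control strip at the long mark: the one scale line that crosses the whole strip (42 mm), among short ticks 10 mm apart on the panel side of the slot. With the dimmer at the mark the cap's centre is straight above this point. Axes as the light box's
- big_flask: Bystander: large clear culture flask of the same kind, 158 mm long, 84 wide, 37 mm high, lying to the outer left or right of the tray and light box. Origin: centre of its body's underside
- jar: Bystander: cream specimen jar with a yellow lid, 84 mm across, 105 mm tall. Origin: centre of its underside
- rack: Bystander: blue tube rack with capped tubes, 100 x 220 mm, 100 mm tall over the tubes. Origin: centre of its underside

How it is judged:
On the way, in this order (a step that is already met when the one before it is completed fails the run):
1. the dimmer is at the long mark, within 5 mm (value of joint dimmer between 0.045 and 0.055 m), for 0.2 s.
2. dimmer still at the mark, flask held under 140 mm above the panel's middle (60 mm in x, 75 mm in y), neck up 45 degrees +-8, rolled under 8 degrees, still, for 1.5 s (all of step 1 and x of flask in the frame of panel between -0.06 and 0.06 m and y of flask in the frame of panel between -0.075 and 0.075 m and z of flask in the frame of panel below 0.14 m and angle between flask's own x axis and vertical between 0.646 and 0.925 rad and angle between flask's own y axis and vertical between 1.431 and 1.711 rad and angle between flask's own z axis and vertical below 1.2 rad and linear speed of flask below 0.03 m/s), for 1.5 s.
3. the small flask is down flat on the tray floor while still in the gripper (not dropped) (x of flask in the frame of tray_in between -0.085 and 0.085 m and y of flask in the frame of tray_in between -0.095 and 0.095 m and z of flask in the frame of tray_in below 0.008 m and angle between flask's own z axis and vertical below 0.12 rad and contact force between the fingers and flask above 0.3 N), for 0.1 s.
At the end, for the whole second after the job is handed in: The small flask lies flat (within 3 degrees), right way up, at rest and released on the tray's floor (origin within 85 mm of the tray's centre in x and 95 mm in y), and the dimmer is at the long mark within 5 mm (all of step 1 and x of flask in the frame of tray_in between -0.085 and 0.085 m and y of flask in the frame of tray_in between -0.095 and 0.095 m and z of flask in the frame of tray_in below 0.004 m and angle between flask's own z axis and vertical below 0.06 rad and linear speed of flask below 0.02 m/s); the robot touches nothing.
It fails at once if the small flask's neck dips more than 12 degrees below level (angle between flask's own x axis and vertical above 1.78 rad).
It fails at once if the big flask is moved by more than 20 mm (distance of big_flask from where it was at the start of the episode above 0.02 m).
It fails at once if the jar is moved by more than 20 mm (distance of jar from where it was at the start of the episode above 0.02 m).
It fails at once if the tube rack is moved by more than 20 mm (distance of rack from where it was at the start of the episode above 0.02 m).
It also fails if it takes over 72 s, if anything falls off the work surface, if the arm or the gripper's body presses on something with over 40 N, if the wrist force passes 120 N, or if a joint passes its speed limit or range.

## Robot

A 6-joint arm with a two-finger parallel gripper is mounted at the origin on the work surface. World frame = base frame: x ahead of the robot, y to its left, z up, the work surface at z = 0. Lengths are in m, angles in rad, forces in N, time in s.
With the tool pointing down it reaches from about 0.3 to 0.875 m from the base axis. Payload 6.4 kg.
Tool frame: the origin (TCP) lies midway between the tips of the shut fingers; the grasp point (between the pads) lies 19 mm behind it; z points along the fingers, y is the line along which they close (so a half turn about z gives the same grasp; the last joint's range is limited). The gripper opens to 85 mm and grips with 20 to 120 N. Pads are 22 mm wide; open, the fingers measure 114 mm over their backs; the gripper's body (76 mm by 85 mm) begins 54 mm behind the grasp point. The pads swing forward as they close: fully open they stand 13 mm farther back than shut.
Start: joints at [-1.41, 0.181, 1.607, -0, 1.354, -0.206], TCP at [0.206, -0.537, 0.231] pointing down, gripper open.
Joint ranges: [-2.99, 2.99], [-0.89, 2.07], [0.3, 2.58], [-1.14, 4.28], [0, 2.63], [-3.12, 3.12]. Speed limits (rad/s): [2.57, 2.57, 3.01, 3.14, 3.14, 3.14].

## Interface

Orientations are given as a unit quaternion [w, x, y, z].
In Python, from bench import get_obs, camera, hand_in gives the robot as it stands.
- The arm moves only by the tool carry_out, never from a script. Its argument "plan" is a list that holds one entry, the list of rows, each a list of 7 numbers: the shift along the world's x, y, z in m, then the turn, a rotation vector about the world's x, y, z in rad, then the opening, from 0 (shut) to 1 (fully open). In form: [[[x, y, z, rx, ry, rz, hand], ...]]. A call has exactly 5 rows; each row is the pose to reach, as a shift and turn from the pose commanded when the call began; what a row does not reach only later rows make up. A row lasts 1/12 s, in which the tool goes at most 41.7 mm and 7.16 degrees, less where a joint would pass 70% of its speed; a pose out of reach is approached as far as the arm can. A call with a gripper value outside its range is refused whole. The fingers move at their own pace and stop on an object; the grip force is fixed at half the most. Time passes only in rows, so rows that repeat a pose let the fingers close, or fill a call up. It gives the time, the measured TCP pose, the force, the opening and the grip force at its end, in the units of the state.
- get_obs(): the state, without advancing time (a new reading comes with each control period).
- camera(name): name is "side" or "top"; returns a dict with "pixels" (400x640x3 uint8, red, green, blue), "z_map" (400x640 float32, m along the optical axis (not along the pixel's ray), 0 where there is no reading), "camera_matrix" (3x3 intrinsics, pixels), "cam_to_world" (4x4, takes a point from camera to world coordinates). Camera axes: x right, y up, looking along -z (the intrinsics and any distortion apply to the point x, -y, -z); pixel columns grow to the right and rows downward; lengths in m; the calibration is good to about 2 mm. A picture is of the moment at which its call begins.
- hand_in(): hands the job in; it is judged then, once.
The state is a dict: "time_s": time; "q": joint angles; "dq": joint speeds; "joint_efforts": joint torques, N m; "eef_pos": TCP position; "eef_rot": TCP orientation; "wrist_force": force on the tool from outside, world axes, zero at the start; "torque": the same for the moment, N m; "opening": opening from 0.0 (shut) to 1.0 (fully open); "grasp_force": force on a finger pad.
Only numpy, scipy, OpenCV 4.12 (cv2) and the standard library are available. Lean on these libraries where they do the work, as an engineer would, in place of code of your own. Each camera call takes 0.05 s, during which the arm holds its last target. There are 200 camera calls.

## Working session

There is one attempt and no reset: what is moved stays moved. The work goes in short steps, Python scripts to look and compute and a tool call to move; the robot and the scene stay as the last step left them, time stands still between calls to the robot, and variables do not carry over. Pictures are saved under pics/ and viewed, at most 10 in all, crops included, and the job is handed in when it is done.

Besides the shell and the picture viewer there is one more tool, called after "Emit:" in YAML: its name, and indented under it one key for each argument. carry_out: Moves the arm, as the interface text tells. Its arguments: {"type":"object","properties":{"plan":{"type":"array","items":{"type":"array","items":{"type":"array","items":{"type":"number"}}}}},"required":["plan"]}

```bash
mkdir -p pics; cat > h.py <<'E'
import numpy as np, cv2
from bench import get_obs, camera, hand_in
def ray(c,u,v):
    K=c["camera_matrix"];T=c["cam_to_world"]
    d=T[:3,:3]@np.array([(u-K[0,2])/K[0,0],-(v-K[1,2])/K[1,1],-1.]);return T[:3,3],d
def atz(c,u,v,z):
    o,d=ray(c,u,v);return o+d*(z-o[2])/d[2]
def dep(c,u,v):
    o,d=ray(c,u,v);return o+d*c["z_map"][int(round(v)),int(round(u))]
def tri(c1,p1,c2,p2):
    o1,d1=ray(c1,*p1);o2,d2=ray(c2,*p2)
    s=np.linalg.lstsq(np.c_[d1,-d2],o2-o1,rcond=None)[0]
    a=o1+d1*s[0];b=o2+d2*s[1];return (a+b)/2,np.linalg.norm(a-b)
def save(c,n): np.save('c_'+n+'.npy',c,allow_pickle=True)
def load(n): return np.load('c_'+n+'.npy',allow_pickle=True).item()
E
python3 - <<'E'
from h import *
for n in("top","side"):
    c=camera(n);save(c,n);cv2.imwrite(f'pics/{n}0.png',c["pixels"][:,:,::-1]);print(n,c["camera_matrix"],c["cam_to_world"],c.keys())
print(get_obs())
E
```

```text
top [[428.3938355    0.         320.00593088]
 [  0.         428.3938355  200.48149038]
 [  0.           0.           1.        ]] [[-0.01902316  0.99649908 -0.08141073  0.49988272]
 [-0.99972037 -0.02010207 -0.01245356 -0.01639682]
 [-0.01404648  0.08115106  0.99660283  1.24533255]
 [ 0.          0.          0.          1.        ]] dict_keys(['pixels', 'z_map', 'camera_matrix', 'cam_to_world'])
side [[494.37929722   0.         321.57147576]
 [  0.         494.37929722 195.09996273]
 [  0.           0.           1.        ]] [[ 0.98558053  0.10375522 -0.13366331  0.39703707]
 [-0.16801663  0.5065543  -0.84567911 -1.32808592]
 [-0.02003589  0.85594252  0.51668265  0.88190608]
 [ 0.          0.          0.          1.        ]] dict_keys(['pixels', 'z_map', 'camera_matrix', 'cam_to_world'])
{'time_s': 0.1, 'q': array([-1.41030878e+00,  1.81451464e-01,  1.60792693e+00,  3.48884101e-05,
        1.35380613e+00, -2.06327868e-01]), 'dq': array([-0.00050996, -0.00164289, -0.00259788,  0.00023841, -0.00022675,
        0.00030937]), 'joint_efforts': array([ 1.05218882e-03, -4.45869613e+01, -3.52244711e+01, -2.71429271e-04,
        4.05268162e-03, -6.93355560e-06]), 'eef_pos': array([ 0.20615003, -0.53623464,  0.2304737 ]), 'eef_rot': array([-7.95334798e-04,  9.83228277e-01,  1.82377413e-01,  3.52690117e-05]), 'wrist_force': array([-0.077383  , -0.47492481, -1.08991814]), 'torque': array([ 0.00934334, -0.00456112, -0.02581897]), 'grasp_force': 0.0, 'opening': 0.9994879812701818}
```

View pics/top0.png

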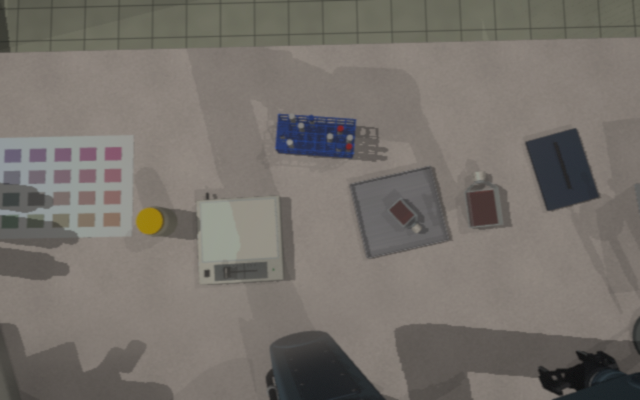

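View pics/side0.png

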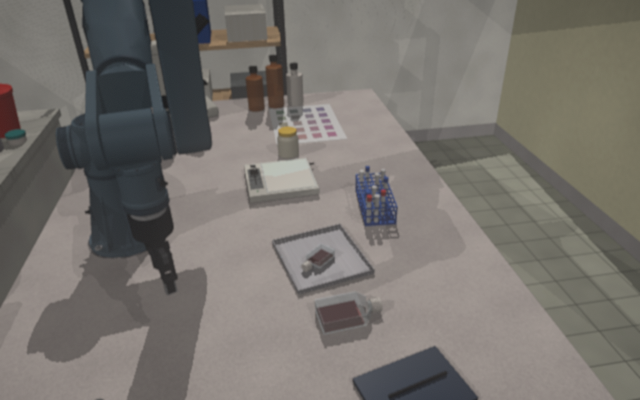

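The top view shows the light box around (240,240), its strip at (243,271), the tray at (400,212) and the small flask at (403,212), with its cap near (418,229). In the side view the box is at (281,180) and the flask at (319,260). I'll enlarge these areas.

```bash
python3 - <<'E'
from h import *
def crop(c,u,v,w,h,s): return cv2.resize(c["pixels"][v:v+h,u:u+w,::-1],None,fx=s,fy=s,interpolation=cv2.INTER_CUBIC)
t,s=load("top"),load("side")
# each 400x300
a=crop(t,195,240,100,50,4);a2=crop(t,380,185,60,50,6)
b=crop(s,238,155,90,50,4);b2=crop(s,290,240,60,45,6)
M=np.zeros((600,800,3),np.uint8)
for im,x,y in((a,0,0),(a2,400,0),(b,0,300),(b2,400,300)):M[y:y+im.shape[0],x:x+im.shape[1]]=im
cv2.imwrite('pics/m.png',M)
E
```

```text
(no output)
```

View pics/m.png

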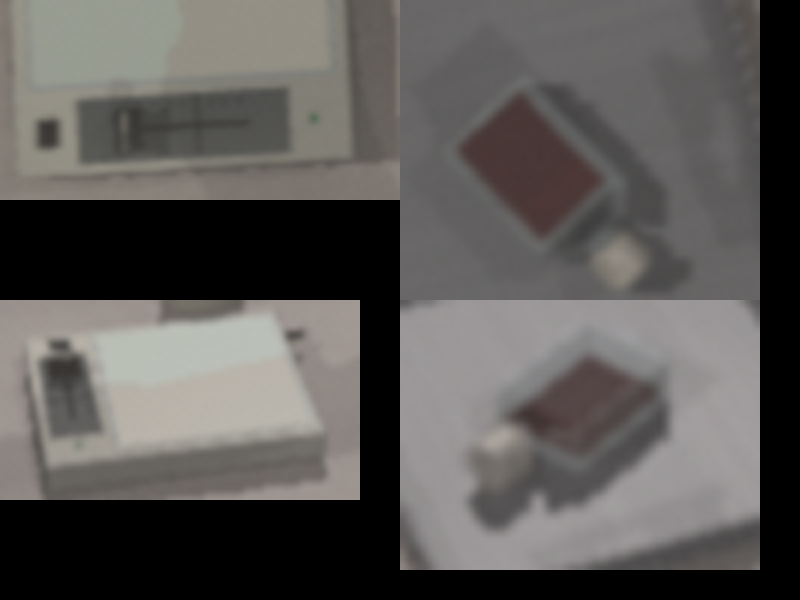

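Reading the crop: the dimmer pointer is at top px (226,271.5) and the long mark is the full-width dark line at (244.2,271.2). The flask body's top rim has corners near (525,82), (455,150), (545,248) and (620,185) in the crop, and its cap is at (618,260).

```bash
python3 - <<'E'
from h import *
np.set_printoptions(precision=4,suppress=True)
t,s=load("top"),load("side")
f=lambda x,y,u,v,k:(u+(x+.5)/k-.5,v+(y+.5)/k-.5)
T1=lambda x,y:f(x,y,195,240,4);T2=lambda x,y:f(x-400,y,380,185,6)
S1=lambda x,y:f(x,y-300,238,155,4);S2=lambda x,y:f(x-400,y-300,290,240,6)
print('mark z.03',atz(t,*T1(197,126),.03),'ends',atz(t,*T1(197,92),.03),atz(t,*T1(197,160),.03),'side',atz(s,*S1(73,385),.03))
print('strip corners',[atz(t,*T1(*p),.03) for p in((79,100),(289,90),(289,152),(79,163))])
print('dimcap',atz(t,*T1(124,127),.05),'dep',dep(t,*T1(124,127)),'tri',tri(t,T1(124,127),s,S1(61,344)),'side dep',dep(s,*S1(61,345)))
print('panel corners',[atz(t,*T1(*p),.031) for p in((30,88),(333,67))], 'box near corners',[atz(t,*T1(*p),.03) for p in((17,174),(352,157))],)
print('cap tri',tri(t,T2(618,260),s,S2(500,455)),dep(t,*T2(618,260)))
q=np.array([atz(t,*T2(*p),.028) for p in((525,82),(455,150),(545,248),(620,185))]);print('body',q,q.mean(0),[np.linalg.norm(q[i]-q[i-1]) for i in range(4)])
a=np.array([atz(t,*T2(*p),.006) for p in((520,92),(458,150),(542,240),(606,182))]);print('agar',a,a.mean(0))
print('side agar', [atz(s,*S2(*p),.006) for p in((588,357),(658,390),(583,455),(515,418))])
# tray corners from top, whole picture
tr=np.array([atz(t,*p,.015) for p in((350,181),(434,167),(452,240),(367,257))]);print('tray',tr,tr.mean(0),[np.linalg.norm(tr[i]-tr[i-1]) for i in range(4)])
bx=np.array([atz(t,*p,.03) for p in((199,198),(280,196),(283,278.5),(199,283.5))]);print('box',bx,bx.mean(0),[np.linalg.norm(bx[i]-bx[i-1]) for i in range(4)])
print('jar',atz(t,151,221,.105),'rack',[atz(t,*p,.1) for p in((278,114),(356,120),(354,158),(277,153))],'big',atz(t,483,208,.03),atz(t,478,178,.02))
E
```

```text
mark z.03 [0.4039 0.2169 0.03  ] ends [0.4277 0.2168 0.03  ] [0.3803 0.217  0.03  ] side [0.409 0.245 0.03 ]
strip corners [array([0.4236, 0.3003, 0.03  ]), array([0.4279, 0.1518, 0.03  ]), array([0.3847, 0.1522, 0.03  ]), array([0.3797, 0.3003, 0.03  ])]
dimcap [0.4057 0.2638 0.05  ] dep [0.4058 0.2636 0.0507] tri (array([0.4045, 0.2607, 0.0638]), np.float64(0.0046778056377109)) side dep [0.4023 0.3195 0.0328]
panel corners [array([0.4327, 0.3347, 0.031 ]), array([0.4435, 0.1205, 0.031 ])] box near corners [array([0.3728, 0.344 , 0.03  ]), array([0.3804, 0.108 , 0.03  ])]
cap tri (array([ 0.5165, -0.273 ,  0.0179]), np.float64(0.0005688489607906453)) [ 0.516  -0.2709  0.028 ]
body [[ 0.6011 -0.23    0.028 ]
 [ 0.5695 -0.1959  0.028 ]
 [ 0.5223 -0.2368  0.028 ]
 [ 0.5514 -0.2731  0.028 ]] [ 0.5611 -0.234   0.028 ] [np.float64(0.06578795718988566), np.float64(0.04654017018452117), np.float64(0.06236804135497947), np.float64(0.04652247130664783)]
agar [[ 0.5981 -0.2313  0.006 ]
 [ 0.5707 -0.2006  0.006 ]
 [ 0.5266 -0.2394  0.006 ]
 [ 0.5539 -0.2711  0.006 ]] [ 0.5623 -0.2356  0.006 ]
s
[... 208 characters left out ...]
15 ]
 [ 0.4799 -0.3748  0.015 ]
 [ 0.4363 -0.1317  0.015 ]] [ 0.5655 -0.2319  0.015 ] [np.float64(0.22299594538716286), np.float64(0.24603987381053094), np.float64(0.21513140916041315), np.float64(0.24691708053014316)]
box [[0.6133 0.3446 0.03  ]
 [0.6143 0.1127 0.03  ]
 [0.3815 0.1069 0.03  ]
 [0.3717 0.3437 0.03  ]] [0.4952 0.227  0.03  ] [np.float64(0.2415288335279493), np.float64(0.23195636383118542), np.float64(0.23289432843791807), np.float64(0.2369655390436183)]
jar [0.5471 0.451  0.105 ] rack [array([0.8327, 0.1081, 0.1   ]), array([ 0.8111, -0.1042,  0.1   ]), array([ 0.7067, -0.0961,  0.1   ]), array([0.7249, 0.112 , 0.1   ])] big [ 0.5685 -0.4616  0.03  ] [ 0.6555 -0.4553  0.02  ]
```

Checks against the text:
- **Dimmer:** cap (0.406, 0.264, 0.050), mark (0.404, 0.217). That puts the dimmer at about 3 mm, which fits the slot ends.
- **Flask:** origin about (0.562, -0.235), neck heading about -139°. The rim measures about 65×47 mm, close to the given size.
- **Panel:** centre about (0.521, 0.228).

Next I'll move over the dimmer.

Emit:
carry_out:
  plan:
    - [[0.027, 0.029, 0.004, 0, 0, -0.017, 1], [0.054, 0.058, 0.008, 0, 0, -0.034, 1], [0.08, 0.088, 0.012, 0, 0, -0.051, 1], [0.107, 0.117, 0.016, 0, 0, -0.068, 1], [0.134, 0.146, 0.02, 0, 0, -0.086, 1]]

```text
time_s: 0.52
eef_pos: [0.3409, -0.389, 0.2511]
eef_rot: [-0.0, 0.99, 0.139, -0.0]
wrist_force: [1.0, -0.4, -0.4]
opening: 0.997
grasp_force: 0.0
```

Emit:
carry_out:
  plan:
    - [[0.022, 0.033, 0, 0, 0, -0.017, 1], [0.044, 0.066, 0, 0, 0, -0.034, 1], [0.066, 0.099, 0, 0, 0, -0.051, 1], [0.088, 0.132, 0, 0, 0, -0.068, 1], [0.11, 0.165, 0, 0, 0, -0.086, 1]]

```text
time_s: 0.93
eef_pos: [0.4507, -0.2238, 0.251]
eef_rot: [-0.0, 0.995, 0.097, -0.0]
wrist_force: [1.5, -1.1, 1.6]
opening: 1.003
grasp_force: 0.0
```

Emit:
carry_out:
  plan:
    - [[0, 0.039, 0, 0, 0, -0.017, 1], [0, 0.078, 0, 0, 0, -0.034, 1], [0, 0.117, 0, 0, 0, -0.051, 1], [0, 0.156, 0, 0, 0, -0.068, 1], [0, 0.195, 0, 0, 0, -0.086, 1]]

```text
time_s: 1.35
eef_pos: [0.4496, -0.0288, 0.251]
eef_rot: [-0.0, 0.999, 0.054, -0.0]
wrist_force: [0.4, -0.0, 0.2]
opening: 1.002
grasp_force: 0.0
```

Emit:
carry_out:
  plan:
    - [[-0.004, 0.039, 0, 0, 0, -0.017, 1], [-0.008, 0.078, 0, 0, 0, -0.034, 1], [-0.012, 0.117, 0, 0, 0, -0.051, 1], [-0.016, 0.156, 0, 0, 0, -0.068, 1], [-0.02, 0.195, 0, 0, 0, -0.086, 1]]

```text
time_s: 1.77
eef_pos: [0.4294, 0.1661, 0.2512]
eef_rot: [0.0, 1.0, 0.011, -0.0]
wrist_force: [1.3, 0.4, -0.0]
opening: 1.0
grasp_force: 0.0
```

Emit:
carry_out:
  plan:
    - [[-0.006, 0.025, -0.025, 0, 0, 0, 1], [-0.012, 0.05, -0.05, 0, 0, 0, 1], [-0.018, 0.075, -0.075, 0, 0, 0, 1], [-0.0245, 0.098, -0.1, 0, 0, 0, 1], [-0.0245, 0.098, -0.1, 0, 0, 0, 1]]

```text
time_s: 2.18
eef_pos: [0.4007, 0.264, 0.1459]
eef_rot: [0.001, 1.0, 0.013, -0.005]
wrist_force: [-2.0, -1.1, -0.5]
opening: 0.999
grasp_force: 0.0
```

Emit:
carry_out:
  plan:
    - [[0, 0, -0.025, 0, 0, 0, 1], [0, 0, -0.05, 0, 0, 0, 1], [0, 0, -0.075, 0, 0, 0, 1], [0, 0, -0.095, 0, 0, 0, 1], [0, 0, -0.095, 0, 0, 0, 1]]

```text
time_s: 2.6
eef_pos: [0.403, 0.2607, 0.0529]
eef_rot: [0.001, 1.0, 0.011, -0.003]
wrist_force: [-0.5, 0.4, -0.2]
opening: 1.001
grasp_force: 0.0
```

Emit:
carry_out:
  plan:
    - [[0, 0, -0.01, 0, 0, 0, 1], [0, 0, -0.017, 0, 0, 0, 1], [0, 0, -0.017, 0, 0, 0, 0.6], [0, 0, -0.017, 0, 0, 0, 0.3], [0, 0, -0.017, 0, 0, 0, 0.1]]

```text
time_s: 3.02
eef_pos: [0.4065, 0.2624, 0.0402]
eef_rot: [-0.0, 1.0, 0.011, 0.001]
wrist_force: [-0.0, 0.3, -0.4]
opening: 0.602
grasp_force: 0.0
```

Emit:
carry_out:
  plan:
    - [[0, 0, 0, 0, 0, 0, 0.1], [0, 0, 0, 0, 0, 0, 0.05], [0, 0, 0, 0, 0, 0, 0.05], [0, 0, 0, 0, 0, 0, 0.05], [0, 0, 0, 0, 0, 0, 0.05]]

```text
time_s: 3.43
eef_pos: [0.4062, 0.2625, 0.0401]
eef_rot: [-0.0, 1.0, 0.012, 0.0]
wrist_force: [-1.6, -0.5, 4.6]
opening: 0.162
grasp_force: 58.6
```

The cap is gripped, so I'll drag it to the mark.

Emit:
carry_out:
  plan:
    - [[0, -0.009, 0, 0, 0, 0, 0.05], [0, -0.018, 0, 0, 0, 0, 0.05], [0.001, -0.027, 0, 0, 0, 0, 0.05], [0.001, -0.036, 0, 0, 0, 0, 0.05], [0.001, -0.0455, 0, 0, 0, 0, 0.05]]

```text
time_s: 3.85
eef_pos: [0.408, 0.216, 0.0401]
eef_rot: [-0.0, 1.0, 0.011, 0.001]
wrist_force: [2.4, 2.6, 4.4]
opening: 0.161
grasp_force: 59.2
```

Emit:
carry_out:
  plan:
    - [[0, 0, 0, 0, 0, 0, 0.05], [0, 0, 0, 0, 0, 0, 0.05], [0, 0, 0, 0, 0, 0, 0.3], [0, 0, 0, 0, 0, 0, 0.6], [0, 0, 0, 0, 0, 0, 1]]

```text
time_s: 4.27
eef_pos: [0.406, 0.2162, 0.0388]
eef_rot: [0.0, 1.0, 0.011, -0.001]
wrist_force: [-0.8, 0.0, 0.6]
opening: 0.573
grasp_force: 0.0
```

Emit:
carry_out:
  plan:
    - [[0, 0, 0, 0, 0, 0, 1], [0, 0, 0, 0, 0, 0, 1], [0, 0, 0.02, 0, 0, 0, 1], [0, 0, 0.05, 0, 0, 0, 1], [0, 0, 0.09, 0, 0, 0, 1]]

```text
time_s: 4.68
eef_pos: [0.4041, 0.2161, 0.1277]
eef_rot: [0.001, 1.0, 0.011, -0.003]
wrist_force: [0.7, -0.6, -0.7]
opening: 1.001
grasp_force: 0.0
```

Emit:
carry_out:
  plan:
    - [[0, -0.02, 0.03, 0, 0, 0.1, 1], [0, -0.05, 0.06, 0, 0, 0.2, 1], [0.02, -0.09, 0.08, 0, 0, 0.3, 1], [0.035, -0.13, 0.08, 0, 0, 0.4, 1], [0.045, -0.17, 0.08, 0, 0, 0.5, 1]]

```text
time_s: 5.1
eef_pos: [0.4505, 0.0564, 0.2114]
eef_rot: [0.001, 0.966, 0.259, 0.002]
wrist_force: [-0.2, 0.4, -0.4]
opening: 1.0
grasp_force: 0.0
```

```bash
python3 - <<'E'
from h import *
c=camera("top");save(c,"top1")
cv2.imwrite('pics/t1.png',cv2.resize(c["pixels"][235:290,190:300,::-1],None,fx=7,fy=7,interpolation=cv2.INTER_CUBIC))
E
```

```text
(no output)
```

View pics/t1.png

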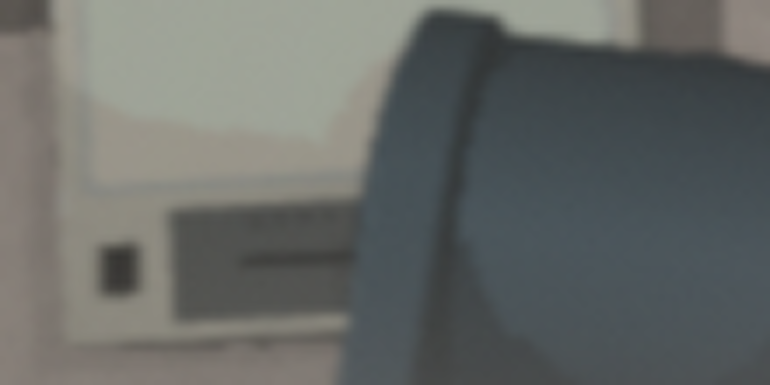

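The forearm hides the mark. I'll go on towards the flask and look again from there.

Emit:
carry_out:
  plan:
    - [[0.015, -0.035, -0.002, 0, 0, 0.04, 1], [0.03, -0.07, -0.004, 0, 0, 0.08, 1], [0.046, -0.105, -0.006, 0, 0, 0.12, 1], [0.062, -0.141, -0.008, 0, 0, 0.16, 1], [0.078, -0.177, -0.01, 0, 0, 0.187, 1]]

```text
time_s: 5.57
eef_pos: [0.527, -0.1206, 0.1986]
eef_rot: [-0.0, 0.938, 0.346, -0.0]
wrist_force: [0.0, 0.6, -0.4]
opening: 0.999
grasp_force: 0.0
```

Emit:
carry_out:
  plan:
    - [[0.008, -0.028, -0.02, 0, 0, 0, 1], [0.016, -0.056, -0.04, 0, 0, 0, 1], [0.024, -0.084, -0.06, 0, 0, 0, 1], [0.032, -0.115, -0.08, 0, 0, 0, 1], [0.032, -0.115, -0.08, 0, 0, 0, 1]]

```text
time_s: 5.98
eef_pos: [0.5569, -0.2376, 0.1135]
eef_rot: [-0.002, 0.939, 0.343, -0.002]
wrist_force: [-1.3, -0.3, -0.1]
opening: 1.0
grasp_force: 0.0
```

```bash
python3 - <<'E'
from h import *
c=camera("top");save(c,"top2");s=camera("side");o=get_obs();print(o['eef_pos'],o['eef_rot'],o['q'])
a=cv2.resize(c["pixels"][235:290,190:300,::-1],None,fx=7,fy=7,interpolation=cv2.INTER_CUBIC)[:,:770]
b=cv2.resize(s["pixels"][225:295,260:380,::-1],None,fx=3,fy=3,interpolation=cv2.INTER_CUBIC)
d=cv2.resize(c["pixels"][165:265,345:465,::-1],None,fx=2,fy=2)
M=np.zeros((600,770,3),np.uint8);M[:385]=a;M[385:595,:360]=b;M[390:590,400:640]=d
cv2.imwrite('pics/t2.png',M)
E
```

```text
[ 0.55768805 -0.23419682  0.11703966] [-0.00179151  0.93897289  0.34398456 -0.001153  ] [-5.93708941e-01  3.70050993e-01  1.61647275e+00  2.51260350e-04
  1.15932365e+00  2.74670471e-01]
```

View pics/t2.png

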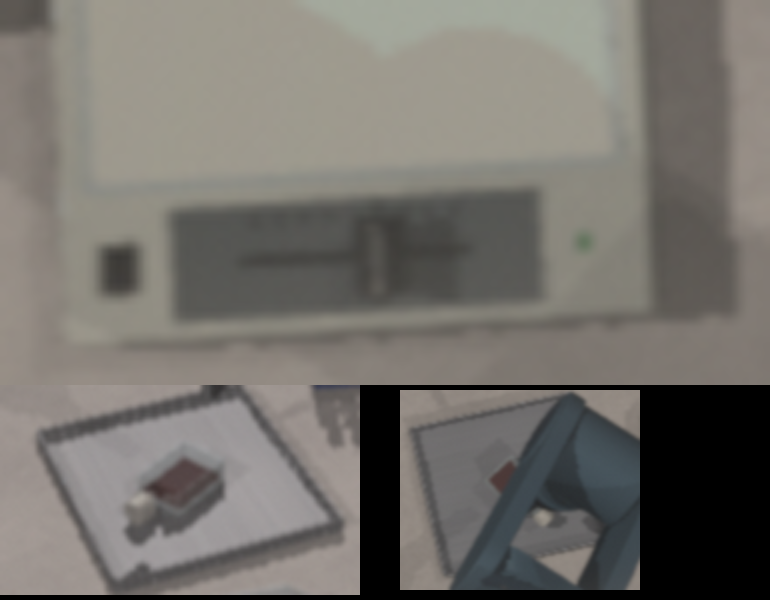

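The dimmer pointer sits at crop (376,258), which works out to about 1.5 mm from the mark: good. The side view shows the flask undisturbed in the tray. Now I'll descend on it.

Emit:
carry_out:
  plan:
    - [[0, 0, -0.02, 0, 0, 0, 1], [0, 0, -0.04, 0, 0, 0, 1], [0, 0, -0.06, 0, 0, 0, 1], [0, 0, -0.06, 0, 0, 0, 1], [0, 0, -0.06, 0, 0, 0, 1]]

```text
time_s: 6.5
eef_pos: [0.5585, -0.2326, 0.0594]
eef_rot: [-0.001, 0.938, 0.346, -0.0]
wrist_force: [0.2, -0.2, 0.1]
opening: 1.004
grasp_force: 0.0
```

Emit:
carry_out:
  plan:
    - [[0.003, -0.002, -0.02, 0, 0, 0, 1], [0.0035, -0.0025, -0.035, 0, 0, 0, 1], [0.0035, -0.0025, -0.045, 0, 0, 0, 1], [0.0035, -0.0025, -0.05, 0, 0, 0, 1], [0.0035, -0.0025, -0.055, 0, 0, 0, 1]]

```text
time_s: 6.92
eef_pos: [0.563, -0.2367, 0.005]
eef_rot: [0.001, 0.939, 0.345, 0.0]
wrist_force: [-0.7, 0.9, -0.2]
opening: 1.003
grasp_force: 0.0
```

Emit:
carry_out:
  plan:
    - [[0, 0, 0, 0, 0, 0, 1], [0, 0, 0, 0, 0, 0, 0.8], [0, 0, 0, 0, 0, 0, 0.65], [0, 0, 0, 0, 0, 0, 0.5], [0, 0, 0, 0, 0, 0, 0.45]]

```text
time_s: 7.33
eef_pos: [0.5631, -0.2373, 0.0054]
eef_rot: [0.001, 0.939, 0.345, 0.001]
wrist_force: [-0.2, 0.6, -0.4]
opening: 0.571
grasp_force: 63.0
```

Emit:
carry_out:
  plan:
    - [[0, 0, 0, 0, 0, 0, 0.4], [0, 0, 0, 0, 0, 0, 0.4], [0, 0, 0, 0, 0, 0, 0.4], [0, 0, 0, 0, 0, 0, 0.4], [0, 0, 0, 0, 0, 0, 0.4]]

```text
time_s: 7.75
eef_pos: [0.5631, -0.2373, 0.0052]
eef_rot: [0.001, 0.939, 0.345, 0.001]
wrist_force: [-0.3, -0.1, 5.6]
opening: 0.575
grasp_force: 63.8
```

Gripped at about 49 mm, matching the flask's width. I'll lift slowly and check.

Emit:
carry_out:
  plan:
    - [[0, 0, 0.005, 0, 0, 0, 0.4], [0, 0, 0.015, 0, 0, 0, 0.4], [0, 0, 0.03, 0, 0, 0, 0.4], [0, 0, 0.045, 0, 0, 0, 0.4], [0, 0, 0.06, 0, 0, 0, 0.4]]

```text
time_s: 8.17
eef_pos: [0.562, -0.2365, 0.065]
eef_rot: [-0.0, 0.939, 0.345, -0.0]
wrist_force: [0.4, -0.6, -0.6]
opening: 0.569
grasp_force: 63.1
```

Emit:
carry_out:
  plan:
    - [[0, 0.005, 0.02, 0, 0, 0, 0.4], [0, 0.015, 0.04, 0, 0, 0, 0.4], [0, 0.03, 0.06, 0, 0, 0, 0.4], [0, 0.05, 0.08, 0, 0, 0, 0.4], [0, 0.07, 0.1, 0, 0, 0, 0.4]]

```text
time_s: 8.58
eef_pos: [0.5619, -0.1662, 0.1656]
eef_rot: [-0.0, 0.939, 0.345, -0.0]
wrist_force: [-0.7, -0.1, -0.7]
opening: 0.576
grasp_force: 63.1
```

```bash
python3 - <<'E'
from h import *
s=camera("side");o=get_obs();print(o['eef_pos'],o['eef_rot'],o['q'],o['opening'],o['grasp_force'])
cv2.imwrite('pics/s3.png',cv2.resize(s["pixels"][130:290,230:430,::-1],None,fx=3.5,fy=3.5,interpolation=cv2.INTER_CUBIC))
E
```

```text
[ 0.56399352 -0.16333339  0.16999745] [0.00109115 0.9383163  0.3457686  0.00232694] [-0.4849933   0.26434272  1.63618978  0.00211696  1.23632561  0.37899482] 0.5719558685453923 63.2628858089447
```

View pics/s3.png

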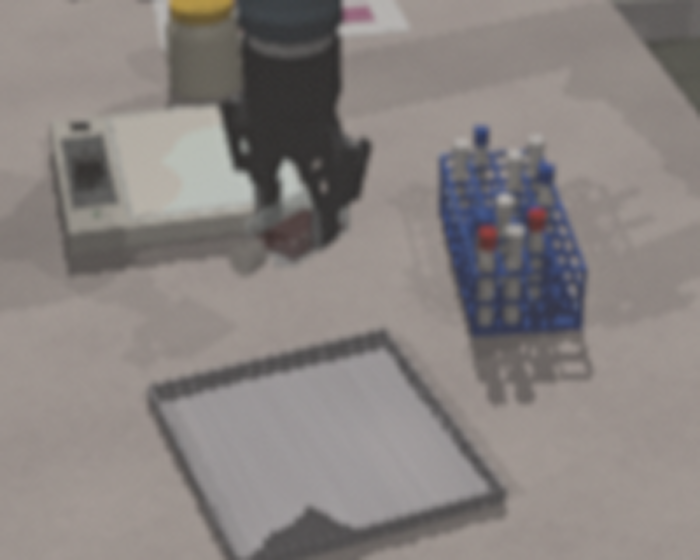

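The flask is held level and centred, and the light box, jar and rack are undisturbed. I'll carry it over the panel while turning the neck towards the robot.

Emit:
carry_out:
  plan:
    - [[-0.003, 0.02, 0, 0, 0, -0.03, 0.4], [-0.006, 0.048, 0, 0, 0, -0.06, 0.4], [-0.01, 0.076, 0, 0, 0, -0.09, 0.4], [-0.013, 0.104, 0, 0, 0, -0.12, 0.4], [-0.016, 0.131, 0, 0, 0, -0.145, 0.4]]

```text
time_s: 9.05
eef_pos: [0.5457, -0.0345, 0.1645]
eef_rot: [-0.0, 0.961, 0.275, -0.0]
wrist_force: [0.5, -0.1, -1.4]
opening: 0.572
grasp_force: 63.2
```

Emit:
carry_out:
  plan:
    - [[-0.003, 0.026, 0, 0, 0, -0.03, 0.4], [-0.006, 0.052, 0, 0, 0, -0.06, 0.4], [-0.01, 0.078, 0, 0, 0, -0.09, 0.4], [-0.013, 0.105, 0, 0, 0, -0.12, 0.4], [-0.016, 0.131, 0, 0, 0, -0.145, 0.4]]

```text
time_s: 9.47
eef_pos: [0.5297, 0.0966, 0.1645]
eef_rot: [-0.0, 0.979, 0.205, 0.0]
wrist_force: [0.3, 0.3, -0.4]
opening: 0.57
grasp_force: 63.2
```

Emit:
carry_out:
  plan:
    - [[-0.004, 0.03, -0.005, 0, 0, -0.03, 0.4], [-0.008, 0.06, -0.015, 0, 0, -0.06, 0.4], [-0.012, 0.09, -0.025, 0, 0, -0.09, 0.4], [-0.016, 0.115, -0.03, 0, 0, -0.12, 0.4], [-0.017, 0.128, -0.035, 0, 0, -0.146, 0.4]]

```text
time_s: 9.88
eef_pos: [0.5119, 0.2259, 0.1288]
eef_rot: [-0.0, 0.991, 0.134, -0.001]
wrist_force: [-0.3, -0.6, -1.0]
opening: 0.574
grasp_force: 63.2
```

Emit:
carry_out:
  plan:
    - [[0, 0, 0, -0.021, 0.076, 0, 0.4], [0, 0, 0, -0.042, 0.151, 0, 0.4], [0, 0, 0, -0.063, 0.227, 0, 0.4], [0, 0, 0, -0.084, 0.303, 0, 0.4], [0, 0, 0, -0.105, 0.378, 0, 0.4]]

```text
time_s: 10.3
eef_pos: [0.5135, 0.2234, 0.13]
eef_rot: [0.027, 0.972, 0.131, -0.194]
wrist_force: [0.7, -0.3, -0.9]
opening: 0.57
grasp_force: 63.2
```

Emit:
carry_out:
  plan:
    - [[0, 0, 0, -0.021, 0.076, 0, 0.4], [0, 0, 0, -0.042, 0.151, 0, 0.4], [0, 0, 0, -0.063, 0.227, 0, 0.4], [0, 0, 0, -0.084, 0.303, 0, 0.4], [0, 0, 0, -0.105, 0.378, 0, 0.4]]

```text
time_s: 10.72
eef_pos: [0.5137, 0.2233, 0.1297]
eef_rot: [0.052, 0.915, 0.124, -0.38]
wrist_force: [0.0, 0.3, -0.0]
opening: 0.571
grasp_force: 63.2
```

Emit:
carry_out:
  plan:
    - [[0, 0, 0, 0, 0, 0, 0.4], [0, 0, 0, 0, 0, 0, 0.4], [0, 0, 0, 0, 0, 0, 0.4], [0, 0, 0, 0, 0, 0, 0.4], [0, 0, 0, 0, 0, 0, 0.4]]

```text
time_s: 11.13
eef_pos: [0.5135, 0.2234, 0.1306]
eef_rot: [0.052, 0.916, 0.124, -0.377]
wrist_force: [0.4, -0.1, -1.5]
opening: 0.572
grasp_force: 63.2
```

```bash
python3 - <<'E'
from h import *
from scipy.spatial.transform import Rotation as R
s=camera("side");t=camera("top");o=get_obs();print(o['eef_pos'],o['q'],o['opening'],o['grasp_force'])
r=o['eef_rot'];print(np.degrees(np.arccos(R.from_quat([r[1],r[2],r[3],r[0]]).as_matrix()[2])))
a=cv2.resize(s["pixels"][100:220,210:360,::-1],None,fx=4,fy=4,interpolation=cv2.INTER_CUBIC)
cv2.imwrite('pics/s4.png',a)
E
```

```text
[0.51349798 0.22336738 0.13040169] [ 0.21950747  0.8185633   1.10098508 -0.04009339  2.00317857  1.51979922] 0.5713123583531571 63.18245887756348
[134.81129956  89.89995739 135.18852576]
```

View pics/s4.png

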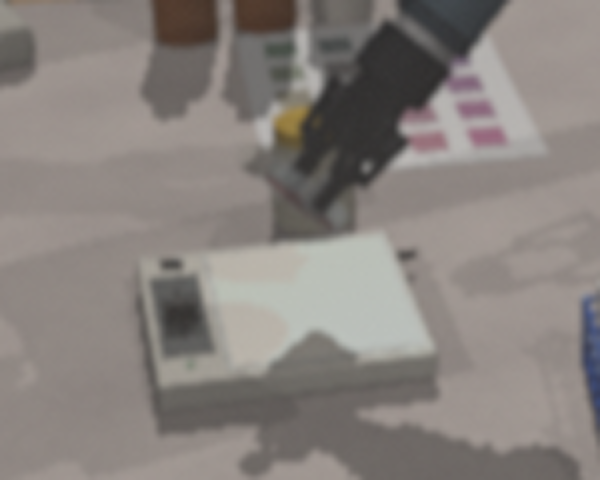

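The flask slopes at 45°, with its neck towards the robot and raised, around (270,135) in the crop, and the dimmer is unchanged. Now I'll hold it still.

Emit:
carry_out:
  plan:
    - [[0, 0, 0, 0, 0, 0, 0.4], [0, 0, 0, 0, 0, 0, 0.4], [0, 0, 0, 0, 0, 0, 0.4], [0, 0, 0, 0, 0, 0, 0.4], [0, 0, 0, 0, 0, 0, 0.4]]

```text
time_s: 11.65
eef_pos: [0.5133, 0.2232, 0.1291]
eef_rot: [0.052, 0.916, 0.124, -0.379]
wrist_force: [-0.2, 0.1, -0.8]
opening: 0.574
grasp_force: 63.2
```

Emit:
carry_out:
  plan:
    - [[0, 0, 0, 0, 0, 0, 0.4], [0, 0, 0, 0, 0, 0, 0.4], [0, 0, 0, 0, 0, 0, 0.4], [0, 0, 0, 0, 0, 0, 0.4], [0, 0, 0, 0, 0, 0, 0.4]]

```text
time_s: 12.07
eef_pos: [0.5133, 0.2232, 0.1291]
eef_rot: [0.052, 0.916, 0.124, -0.379]
wrist_force: [0.2, 0.4, -0.6]
opening: 0.569
grasp_force: 63.2
```

Emit:
carry_out:
  plan:
    - [[0, 0, 0, 0, 0, 0, 0.4], [0, 0, 0, 0, 0, 0, 0.4], [0, 0, 0, 0, 0, 0, 0.4], [0, 0, 0, 0, 0, 0, 0.4], [0, 0, 0, 0, 0, 0, 0.4]]

```text
time_s: 12.48
eef_pos: [0.5133, 0.2232, 0.1291]
eef_rot: [0.052, 0.916, 0.124, -0.379]
wrist_force: [0.7, 0.2, -1.8]
opening: 0.568
grasp_force: 63.2
```

Emit:
carry_out:
  plan:
    - [[0, 0, 0, 0, 0, 0, 0.4], [0, 0, 0, 0, 0, 0, 0.4], [0, 0, 0, 0, 0, 0, 0.4], [0, 0, 0, 0, 0, 0, 0.4], [0, 0, 0, 0, 0, 0, 0.4]]

```text
time_s: 12.9
eef_pos: [0.5133, 0.2233, 0.1291]
eef_rot: [0.052, 0.916, 0.124, -0.379]
wrist_force: [0.3, 0.2, -0.7]
opening: 0.572
grasp_force: 63.2
```

Emit:
carry_out:
  plan:
    - [[0, 0, 0, 0, 0, 0, 0.4], [0, 0, 0, 0, 0, 0, 0.4], [0, 0, 0, 0, 0, 0, 0.4], [0, 0, 0, 0, 0, 0, 0.4], [0, 0, 0, 0, 0, 0, 0.4]]

```text
time_s: 13.32
eef_pos: [0.5133, 0.2233, 0.1292]
eef_rot: [0.052, 0.916, 0.124, -0.379]
wrist_force: [-0.5, -0.4, -1.0]
opening: 0.572
grasp_force: 63.2
```

Emit:
carry_out:
  plan:
    - [[0, 0, 0, 0.021, -0.076, 0, 0.4], [0, 0, 0, 0.042, -0.151, 0, 0.4], [0, 0, 0, 0.063, -0.227, 0, 0.4], [0, 0, 0, 0.084, -0.303, 0, 0.4], [0, 0, 0, 0.105, -0.378, 0, 0.4]]

```text
time_s: 13.73
eef_pos: [0.5136, 0.2233, 0.1295]
eef_rot: [0.026, 0.972, 0.131, -0.191]
wrist_force: [0.0, 0.8, -0.7]
opening: 0.57
grasp_force: 63.2
```

Emit:
carry_out:
  plan:
    - [[0, 0, 0, 0.021, -0.076, 0, 0.4], [0, 0, 0, 0.042, -0.151, 0, 0.4], [0, 0, 0.01, 0.063, -0.227, 0, 0.4], [0, 0, 0.02, 0.084, -0.303, 0, 0.4], [0, 0, 0.03, 0.105, -0.378, 0, 0.4]]

```text
time_s: 14.15
eef_pos: [0.5132, 0.2232, 0.1599]
eef_rot: [-0.0, 0.991, 0.134, 0.002]
wrist_force: [0.4, 0.0, -0.2]
opening: 0.571
grasp_force: 63.1
```

Emit:
carry_out:
  plan:
    - [[0, -0.01, 0.002, 0, 0, 0, 0.4], [0.004, -0.03, 0.005, 0, 0, 0.03, 0.4], [0.008, -0.06, 0.005, 0, 0, 0.06, 0.4], [0.012, -0.095, 0.005, 0, 0, 0.1, 0.4], [0.016, -0.128, 0.005, 0, 0, 0.145, 0.4]]

```text
time_s: 14.57
eef_pos: [0.5292, 0.0935, 0.1641]
eef_rot: [0.0, 0.978, 0.207, -0.001]
wrist_force: [0.1, -0.2, -0.3]
opening: 0.575
grasp_force: 63.2
```

Emit:
carry_out:
  plan:
    - [[0.003, -0.026, 0, 0, 0, 0.03, 0.4], [0.006, -0.052, 0, 0, 0, 0.06, 0.4], [0.01, -0.078, 0, 0, 0, 0.09, 0.4], [0.013, -0.105, 0, 0, 0, 0.12, 0.4], [0.016, -0.131, 0, 0, 0, 0.145, 0.4]]

```text
time_s: 14.98
eef_pos: [0.545, -0.0379, 0.1639]
eef_rot: [-0.001, 0.961, 0.276, -0.001]
wrist_force: [0.7, 0.1, -0.0]
opening: 0.571
grasp_force: 63.1
```

Emit:
carry_out:
  plan:
    - [[0.003, -0.026, 0, 0, 0, 0.03, 0.4], [0.006, -0.052, 0, 0, 0, 0.06, 0.4], [0.01, -0.078, 0, 0, 0, 0.09, 0.4], [0.013, -0.105, 0, 0, 0, 0.12, 0.4], [0.016, -0.131, 0, 0, 0, 0.145, 0.4]]

```text
time_s: 15.4
eef_pos: [0.5608, -0.1688, 0.1637]
eef_rot: [-0.001, 0.939, 0.345, -0.001]
wrist_force: [0.3, 0.6, -1.0]
opening: 0.568
grasp_force: 63.1
```

Emit:
carry_out:
  plan:
    - [[0, -0.02, -0.015, 0, 0, 0, 0.4], [0, -0.04, -0.035, 0, 0, 0, 0.4], [0, -0.06, -0.055, 0, 0, 0, 0.4], [0, -0.068, -0.075, 0, 0, 0, 0.4], [0, -0.068, -0.09, 0, 0, 0, 0.4]]

```text
time_s: 15.82
eef_pos: [0.56, -0.2374, 0.0719]
eef_rot: [-0.001, 0.939, 0.343, -0.001]
wrist_force: [-0.0, 0.2, -0.9]
opening: 0.572
grasp_force: 63.2
```

Emit:
carry_out:
  plan:
    - [[0, 0, -0.015, 0, 0, 0, 0.4], [0, 0, -0.03, 0, 0, 0, 0.4], [0, 0, -0.045, 0, 0, 0, 0.4], [0, 0, -0.055, 0, 0, 0, 0.4], [0, 0, -0.06, 0, 0, 0, 0.4]]

```text
time_s: 16.23
eef_pos: [0.5599, -0.2346, 0.012]
eef_rot: [-0.002, 0.939, 0.344, -0.001]
wrist_force: [-0.0, -0.0, -1.6]
opening: 0.575
grasp_force: 63.2
```

Emit:
carry_out:
  plan:
    - [[0, 0, -0.002, 0, 0, 0, 0.4], [0, 0, -0.004, 0, 0, 0, 0.4], [0, 0, -0.006, 0, 0, 0, 0.4], [0, 0, -0.008, 0, 0, 0, 0.4], [0, 0, -0.008, 0, 0, 0, 0.4]]

```text
time_s: 16.65
eef_pos: [0.5615, -0.2348, 0.0064]
eef_rot: [0.0, 0.939, 0.345, 0.0]
wrist_force: [1.0, 1.0, -1.2]
opening: 0.569
grasp_force: 63.2
```

Emit:
carry_out:
  plan:
    - [[0, 0, -0.0005, 0, 0, 0, 0.4], [0, 0, -0.001, 0, 0, 0, 0.4], [0, 0, -0.0015, 0, 0, 0, 0.4], [0, 0, -0.002, 0, 0, 0, 0.4], [0, 0, -0.002, 0, 0, 0, 0.4]]

```text
time_s: 17.07
eef_pos: [0.5615, -0.2349, 0.0052]
eef_rot: [0.0, 0.939, 0.345, 0.0]
wrist_force: [-3.9, 1.4, 7.3]
opening: 0.571
grasp_force: 64.0
```

It's down on the floor with contact force 7.3 N, at the same height as at the grasp. I'll hold briefly, release gently and rise.

Emit:
carry_out:
  plan:
    - [[0, 0, 0, 0, 0, 0, 0.4], [0, 0, 0, 0, 0, 0, 0.4], [0, 0, 0, 0, 0, 0, 0.4], [0, 0, 0, 0, 0, 0, 0.6], [0, 0, 0, 0, 0, 0, 0.7]]

```text
time_s: 17.48
eef_pos: [0.5615, -0.2349, 0.0044]
eef_rot: [0.0, 0.939, 0.345, 0.0]
wrist_force: [0.6, -0.2, 0.0]
opening: 0.699
grasp_force: 0.0
```

Emit:
carry_out:
  plan:
    - [[0, 0, 0, 0, 0, 0, 0.85], [0, 0, 0, 0, 0, 0, 1], [0, 0, 0, 0, 0, 0, 1], [0, 0, 0, 0, 0, 0, 1], [0, 0, 0, 0, 0, 0, 1]]

```text
time_s: 17.9
eef_pos: [0.5613, -0.2347, 0.0041]
eef_rot: [-0.0, 0.939, 0.345, -0.0]
wrist_force: [-0.9, 0.7, 0.3]
opening: 1.002
grasp_force: 0.0
```

Emit:
carry_out:
  plan:
    - [[0, 0, 0.01, 0, 0, 0, 1], [0, 0, 0.03, 0, 0, 0, 1], [0, 0, 0.06, 0, 0, 0, 1], [0, 0, 0.09, 0, 0, 0, 1], [0, 0, 0.12, 0, 0, 0, 1]]

```text
time_s: 18.32
eef_pos: [0.5611, -0.2346, 0.126]
eef_rot: [-0.0, 0.939, 0.345, -0.0]
wrist_force: [1.1, -0.7, 0.4]
opening: 1.003
grasp_force: 0.0
```

Emit:
carry_out:
  plan:
    - [[-0.02, 0.02, 0.02, 0, 0, 0, 1], [-0.04, 0.04, 0.04, 0, 0, 0, 1], [-0.06, 0.06, 0.06, 0, 0, 0, 1], [-0.08, 0.09, 0.06, 0, 0, 0, 1], [-0.1, 0.12, 0.06, 0, 0, 0, 1]]

```text
time_s: 18.73
eef_pos: [0.4613, -0.1146, 0.1865]
eef_rot: [0.002, 0.939, 0.344, 0.001]
wrist_force: [-0.0, 0.7, -0.0]
opening: 0.999
grasp_force: 0.0
```

Emit:
carry_out:
  plan:
    - [[0, 0, 0, 0, 0, 0, 1], [0, 0, 0, 0, 0, 0, 1], [0, 0, 0, 0, 0, 0, 1], [0, 0, 0, 0, 0, 0, 1], [0, 0, 0, 0, 0, 0, 1]]

```text
time_s: 19.15
eef_pos: [0.462, -0.1157, 0.1843]
eef_rot: [0.0, 0.939, 0.344, 0.0]
wrist_force: [0.2, 0.5, 1.0]
opening: 1.0
grasp_force: 0.0
```

```bash
python3 - <<'E'
from h import *
t=camera("top");s=camera("side");o=get_obs();print(o['eef_pos'],o['time_s'])
M=np.zeros((600,770,3),np.uint8)
M[:330]=cv2.resize(t["pixels"][235:290,190:300,::-1],(770,385),interpolation=cv2.INTER_CUBIC)[55:]
M[340:600,:390]=cv2.resize(s["pixels"][220:300,260:380,::-1],(390,260),interpolation=cv2.INTER_CUBIC)
M[340:600,400:712]=cv2.resize(t["pixels"][165:265,345:465,::-1],(312,260),interpolation=cv2.INTER_CUBIC)
cv2.imwrite('pics/t5.png',M)
E
```

```text
[ 0.46167942 -0.11549483  0.18401204] 19.25
```

View pics/t5.png

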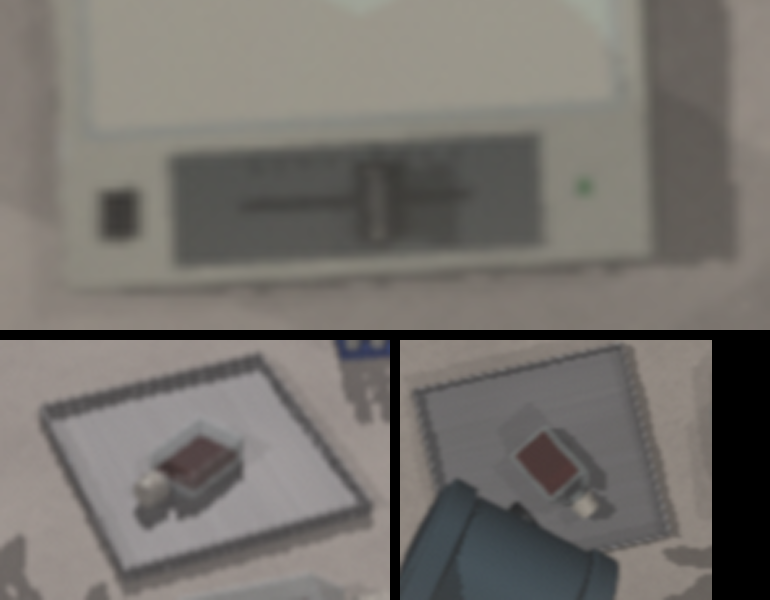

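The flask lies flat in the tray at its starting place, with its body at crop (547,463). The dimmer pointer is unchanged at (376,200), and the robot touches nothing. I'll hand it in.

```bash
python3 -c "
from bench import hand_in;print(hand_in())"
```

```text
the job is handed in; nothing more can be done
None
```

The job is handed in, with no verdict returned: the dimmer is about 1.5 mm from the long mark, the small flask was held still at 45° over the panel for over two seconds, and it is back flat and released on the tray.

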